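# Press a push nut home on the stud of an LED driver's hold-down strap

## Robot

A 6-joint arm with a two-finger parallel gripper is mounted at the origin on a cart in front of the work surface, level with it; the furniture and walls round the work are solid. World frame = base frame: x ahead of the robot, y to its left, z up, the work surface at z = 0. Lengths are in m, angles in rad, forces in N, time in s.
With the tool pointing down it reaches from about 0.275 to 1 m from the base axis. Payload 8.4 kg.
Tool frame: the origin (TCP) lies on the centre line of the jaws, within the pads' length; the fingertips stand 17 mm ahead of it and the grasp point (between the pads) lies 2 mm behind it (bot.tcp_to_tips is the y of the fingertips in the tool frame, in m); y points along the fingers, z is the direction in which the jaws open and shut, and the axes are right-handed (so a half turn about y gives the same grasp; the last joint's range is limited). The gripper opens to 85 mm and grips with 20 to 120 N. Pads are 22 mm wide; open, the fingers measure 114 mm over their backs; the gripper's body (76 mm by 85 mm) begins 54 mm behind the grasp point. The pads swing forward as they close: fully open they stand 13 mm farther back than shut.
Start: joints at [-0.002, 0.353, 1.633, -0, 1.155, -0.002], TCP at [0.625, -0, 0.248] pointing down, gripper open.
Joint ranges: [-2.63, 2.63], [-0.92, 2.1], [0.06, 2.66], [-1.3, 4.44], [0, 2.69], [-3.02, 3.02]. Speed limits (rad/s): [2.22, 2.22, 2.79, 3.14, 3.14, 3.14].

## Interface

Orientations are given as a unit quaternion [x, y, z, w].
In Python, from workcell import bot, hand, kinematics, get_obs, vision, hand_in gives the robot as it stands. The module is installed in compiled form; this text tells all that it offers. Calls block until the motion is done:
- bot.reach(position, orientation): joint-space move of the TCP to a pose.
- bot.servo_line(position, ori=None, velocity=0.15): straight line of the TCP; ori=None keeps the orientation; velocity is the mean speed in m/s.
- bot.goto_joints(angles): joint-space move.
- hand.move_gripper(opening, strength=None): finger opening in m; strength is the grip in N (None keeps the last); returns when the fingers have stopped.
- bot.dwell(seconds).
- kinematics.solve_ik(position, orientation): joint angles nearest the present ones, or None.
- get_obs(): the state.
- vision.read_camera(name): name is "scene" or "side" or "wrist"; returns a dict with "frame" (384x512x3 uint8, red, green, blue), "intrinsics" (3x3 intrinsics, pixels), "dist" ([k1, k2, p1, p2, k3] as OpenCV has them; the pictures are not rectified), "view" (4x4, takes a point from world to camera coordinates). Camera axes: x right, y down, z forward; pixel columns grow to the right and rows downward; lengths in m; the calibration is good to about 2 mm. A picture is of the moment at which its call begins. There is no depth.
A pose or a line that the arm cannot do raises bot.IKError and nothing moves.
- hand_in(): hands the job in, once; it reports no verdict.
The state is a dict: "time_s": time; "joint_pos": joint angles; "joint_vel": joint speeds; "joint_efforts": joint torques, N m; "position": TCP position; "orientation": TCP orientation; "wrist_force": force on the tool from outside, world axes, zero at the start; "ft_torque": the same for the moment, N m; "gripper_width": finger opening in m.
Only numpy, scipy, OpenCV 4.12 (cv2) and the standard library are available. Lean on these libraries where they do the work, as an engineer would, in place of code of your own. Each camera call takes 0.05 s, during which the arm holds its last target.

## Task

The LED driver lies in its tray under a hold-down strap, but the toothed push nut has only been started on the tip of the plain stud. Take the setting tool and press the nut straight down the stud until it holds the strap down tight; the pad under the driver is not always equally thick, so feel for the point where the nut comes up hard, and do not force it beyond that. Then take the tool off, stand it upright on the bench beside the tray, and do not knock over the glue bottle.

Things in the scene. Friction and masses are not known exactly. Their poses are not given: they have to be found in the camera images.
- tray: fixed tray of folded aluminium sheet, 156 mm (its x) by 150 mm (its y), top face 14 mm above the bench; origin at the centre of its underside. On it, on a grey gap pad, a grey LED driver (64 x 122 x 39 mm, long side along tray y, centre at tray x +8 mm) under the dark steel strap, whose top is at most 72 mm above the bench. The stud stands at tray x = -52 mm, y = 0.
- stud_tip (a point): centre of the tip of the plain steel stud, 6 mm in diameter, that rises upright through the flat ear of the strap to 64 mm above the bench. The strap is hooked to the tray at its other end; its ear lies 22 to 37 mm above the bench, as the pad has it. When the nut is down, the stud sticks out through it by up to 42 mm.
- push_nut: round toothed steel push nut, 22 mm in diameter, 3.6 mm thick; origin at the centre of its underside, z up. It starts 49 to 54 mm above the bench and slides only along the stud: 7 to 8 N push it down and it stays where it is left. Once on the strap's ear the push rises to 12 N over some 3 mm, as the strap's rubber liner gives; then it stops hard. 15 to 18 N is ample, over 28 N is forcing it.
- setter: loose hand setting tool, turned steel, standing on the bench: a shank of 26 mm diameter with a knurled knob of 32 mm diameter from 68 to 95 mm above its foot (grasp it there), 96.5 mm high, about 220 g. The foot has a 13 mm bore, 46 mm deep, that takes the stud, so that its rim presses on the nut. Origin at the centre of its foot, z up along its axis.
- glue_bottle: loose white glue bottle with a red cap, 35 mm in diameter, 95 mm high, standing on the bench; origin at the centre of its underside
Things that resemble listed ones, but are neither listed nor needed, are in the scene too. Of the things that look like the setter, take the one that is farthest from the robot's base at the start.

How it is judged:
By the outcome, as a careful person would: the job done as asked, in the order asked, and still so for the second after the job is handed in, with the robot touching nothing.
It also fails if it takes over 42 s, if anything falls off the work surface, if the arm or the gripper's body presses on something with over 40 N, if the wrist force passes 120 N, or if a joint passes its speed limit or range.

## Working session

There is one attempt and no reset: what is moved stays moved. The work goes in short steps, each a Python script; the robot and the scene stay as the last script left them, time stands still between calls to the robot, and variables do not carry over. Pictures are saved under pics/ and viewed, and the job is handed in when it is done.

```bash
mkdir -p pics; ls; python3 - <<'E'
from workcell import bot, hand, kinematics, get_obs, vision
import cv2,pickle
d={}
for n in("scene","side","wrist"):
    r=vision.read_camera(n); d[n]=r
    cv2.imwrite(f"pics/{n}0.png",r["frame"][:,:,::-1])
    print(n,r["intrinsics"].tolist(),r["dist"],r["view"].round(4).tolist())
pickle.dump(d,open("d0.pkl","wb"))
o=get_obs();print(o)
E
```

```text
pics
scene [[470.0467342097948, 0.0, 255.49751742193018], [0.0, 470.0467342097948, 201.0518025429045], [0.0, 0.0, 1.0]] [-0.05672224  0.          0.          0.          0.        ] [[0.7367, -0.6763, -0.0023, -0.3559], [-0.4591, -0.4976, -0.7359, 0.2808], [0.4965, 0.5432, -0.6771, 0.8273], [0.0, 0.0, 0.0, 1.0]]
side [[405.44413079337556, 0.0, 244.1452772186222], [0.0, 405.44413079337556, 192.1834405670173], [0.0, 0.0, 1.0]] [-0.05602304  0.          0.          0.          0.        ] [[-0.9171, -0.3986, 0.0125, 0.4523], [-0.1753, 0.3748, -0.9104, 0.1459], [0.3582, -0.8371, -0.4135, 0.7102], [0.0, 0.0, 0.0, 1.0]]
wrist [[305.78991370953696, 0.0, 253.99692783785036], [0.0, 305.78991370953696, 187.6075755250498], [0.0, 0.0, 1.0]] [-0.05985322  0.          0.          0.          0.        ] [[1.0, -0.0001, -0.0007, -0.6248], [0.0001, -0.9449, 0.3274, -0.0418], [-0.0007, -0.3274, -0.9449, 0.38], [0.0, 0.0, 0.0, 1.0]]
{'time_s': 0.15, 'joint_pos': array([-2.39725058e-03,  3.53485430e-01,  1.63392821e+00,  1.64493763e-06,
        1.15518147e+00, -2.41196250e-03]), 'joint_vel': array([-0.0012565 , -0.00164724, -0.00339738, -0.00044495,  0.00010822,
       -0.00027618]), 'joint_efforts': array([-7.39769093e-04, -6.05638933e+01, -3.42338884e+01, -2.29960733e-05,
        6.16452831e-03, -4.00942213e-05]), 'position': array([6.24680305e-01, 2.97636498e-06, 2.47751411e-01]), 'orientation': array([ 0.50025308, -0.50024802,  0.49974483, -0.49975382]), 'wrist_force': array([ 0.27083595,  0.1277778 , -0.04141659]), 'ft_torque': array([ 0.00457918,  0.03959511, -0.03726587]), 'gripper_width': 0.08536006105392362}
```

View pics/scene0.png

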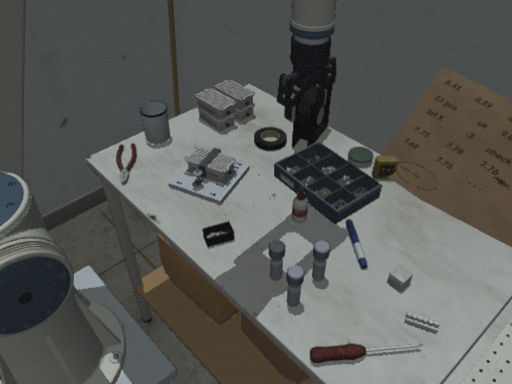

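View pics/side0.png

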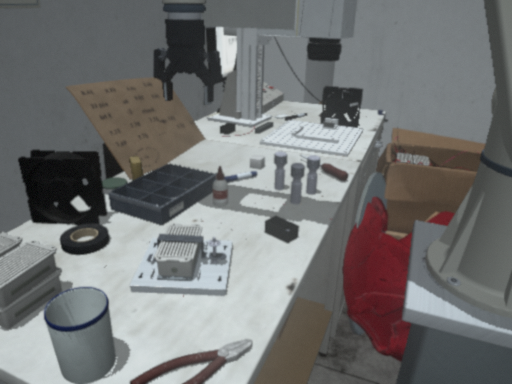

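View pics/wrist0.png

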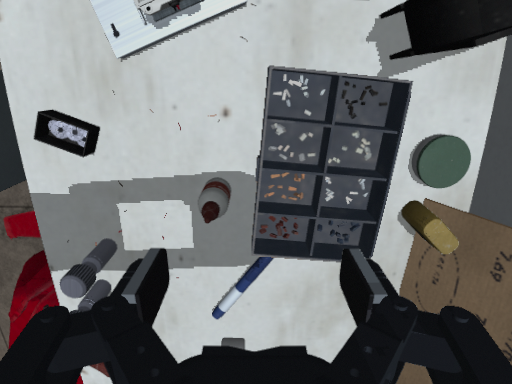

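The scene view shows three setter-like tools at about (277,260), (294,286) and (320,261). The bottle is at (300,206) and the tray at (210,175). I'll enlarge these.

```bash
cat > h.py <<'E'
import numpy as np,cv2,pickle
def ray(r,uv):
    p=cv2.undistortPoints(np.array([[uv]],float),r["intrinsics"],r["dist"])[0,0]
    V=r["view"];R=V[:3,:3];t=V[:3,3]
    return -R.T@t, R.T@np.array([p[0],p[1],1])
def onz(r,uv,z):
    c,d=ray(r,uv); return c+d*(z-c[2])/d[2]
def proj(r,P):
    P=np.atleast_2d(np.array(P,float)); V=r["view"]
    return cv2.projectPoints(P,cv2.Rodrigues(V[:3,:3])[0],V[:3,3],r["intrinsics"],r["dist"])[0][:,0]
def tri(rs,uvs):
    A=np.zeros((3,3));b=np.zeros(3)
    for r,uv in zip(rs,uvs):
        c,d=ray(r,uv);d/=np.linalg.norm(d);M=np.eye(3)-np.outer(d,d);A+=M;b+=M@c
    return np.linalg.solve(A,b)
def crop(r,x0,y0,w,h,s,name):
    im=r["frame"][y0:y0+h,x0:x0+w,::-1]
    im=cv2.resize(im,None,fx=s,fy=s,interpolation=cv2.INTER_CUBIC)
    for x in range((x0//10+1)*10,x0+w,10):
        cv2.line(im,((x-x0)*s,0),((x-x0)*s,6),(0,255,0),1); 
        if x%20==0: cv2.putText(im,str(x),((x-x0)*s-10,16),0,.35,(0,0,255),1)
    for y in range((y0//10+1)*10,y0+h,10):
        cv2.line(im,(0,(y-y0)*s),(6,(y-y0)*s),(0,255,0),1)
        if y%20==0: cv2.putText(im,str(y),(8,(y-y0)*s+4),0,.35,(0,0,255),1)
    cv2.imwrite("pics/"+name+".png",im)
E
python3 - <<'E'
from h import *
d=pickle.load(open("d0.pkl","rb"))
crop(d["scene"],250,180,100,140,4,"s_set")
crop(d["scene"],160,130,100,80,7,"s_tray")
crop(d["side"],200,140,160,90,5,"d_set")
crop(d["side"],120,210,130,90,6,"d_tray")
E
```

```text
(no output)
```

View pics/s_set.png

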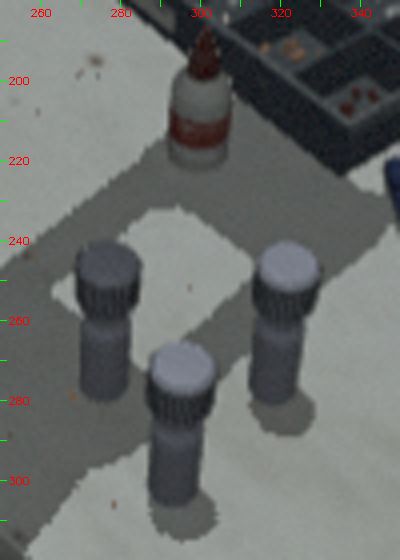

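View pics/d_set.png

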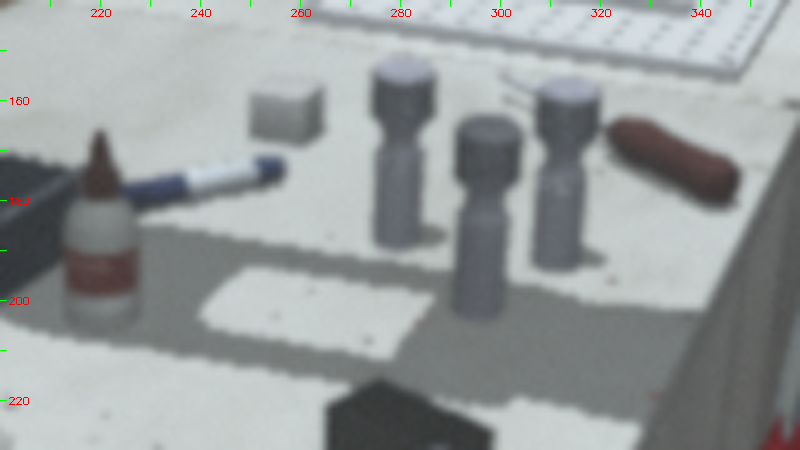

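View pics/s_tray.png

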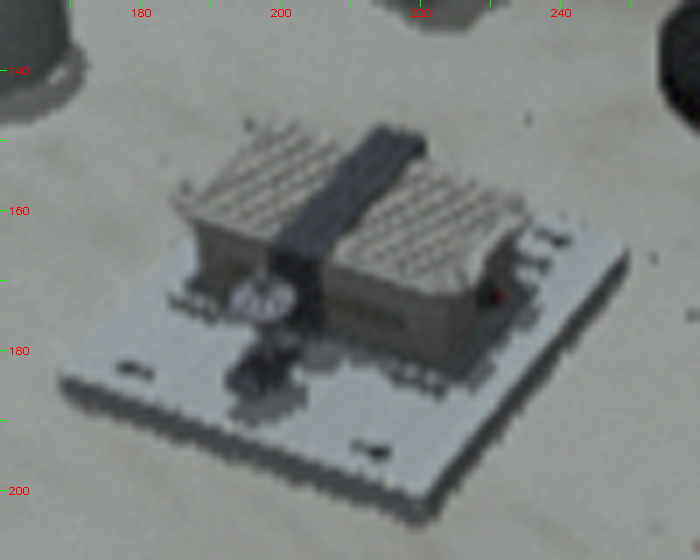

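View pics/d_tray.png

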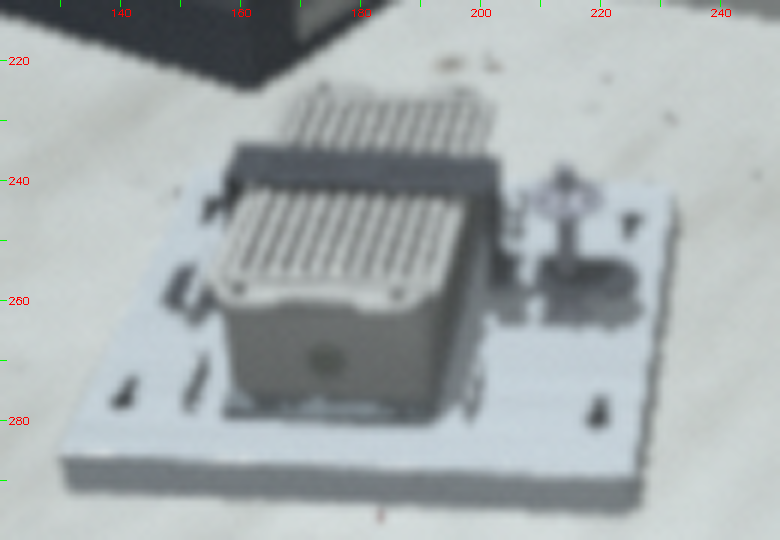

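```bash
python3 - <<'E'
from h import *
d=pickle.load(open("d0.pkl","rb"));S,D=d["scene"],d["side"]
for n,u in dict(A=(277,245),B=(295.7,271.5),C=(322,246.7)).items(): p=onz(S,u,.0965);print(n,p.round(4),np.hypot(*p[:2]), proj(D,p))
for u in[(280.8,154.4),(298,166),(313.6,158)]: print(onz(D,u,.0965).round(4))
# feet bottoms: mid of bottom ellipse
print("bottle",onz(S,(299.5,217),0),onz(D,(220,202),0))
print("nut",onz(S,(197.5,172.8),.055),onz(D,(214.2,243),.055),tri([S,D],[(197.5,172.8),(214.2,243)]))
print("tip side",onz(D,(214.2,238),.064))
# tray top corners
print("tray S",[onz(S,u,.014)[:2].round(4) for u in[(169,183.5),(220.5,201.5),(249.5,164)]])
print("tray D",[onz(D,u,.014)[:2].round(4) for u in[(130,286),(226.5,289.5),(232.5,242)]])
E
```

```text
A [ 0.4176 -0.1325  0.0965] 0.43807747162007743 [[297.80315959 163.99871689]]
B [ 0.3973 -0.2015  0.0965] 0.4454719554677715 [[313.99406957 156.27559397]]
C [ 0.4775 -0.1938  0.0965] 0.515305276758054 [[281.60765444 152.52601815]]
[ 0.4747 -0.1794  0.0965]
[ 0.4134 -0.1201  0.0965]
[ 0.395  -0.1888  0.0965]
bottle [ 0.58009013 -0.04543447  0.        ] [ 5.80036527e-01 -5.57239767e-02 -5.55111512e-17]
nut [0.46716227 0.1877234  0.055     ] [0.46552308 0.19371863 0.055     ] [0.46807871 0.18982073 0.05262242]
tip side [0.46606613 0.19229625 0.064     ]
tray S [array([0.418 , 0.2449]), array([0.4699, 0.1078]), array([0.616 , 0.1676])]
tray D [array([0.5593, 0.3085]), array([0.4147, 0.2515]), array([0.4668, 0.1169])]
```

Candidates by scene top pixel are A (277,245), B (296,271) and C (322,247). Their distances from the base are 0.44, 0.445 and 0.515 m, and the side view agrees. C is the setter meant, as it is clearly the farthest. I'll hover over C and take a confirming wrist picture.

```bash
cat >> h.py <<'E'
from scipy.spatial.transform import Rotation as Ro
def quat(a,s=1):
    "tool y down, jaw dir (tool z) at world yaw a"
    z=np.array([np.cos(a),np.sin(a),0]);y=np.array([0,0,-1.]);x=np.cross(y,z)
    return Ro.from_matrix(np.c_[x,y,z]).as_quat()
E
python3 - <<'E'
from h import *
from workcell import bot, hand, kinematics, get_obs, vision
o=get_obs();print(Ro.from_quat(o["orientation"]).as_matrix().round(2).tolist())
p=np.array([.476,-.186,.20]);az=np.arctan2(p[1],p[0])
for s in(0,np.pi): print(s,kinematics.solve_ik(p,quat(az+s)))
c=[kinematics.solve_ik(p,quat(az+s)) for s in(0,np.pi)]
c=[q for q in c if q is not None]; q=min(c,key=lambda q:abs(q[5]))
hand.move_gripper(.055,40)
bot.goto_joints(q)
r=vision.read_camera("wrist");pickle.dump(r,open("w1.pkl","wb"));o=get_obs();print(o["time_s"],o["position"],o["joint_pos"],o["wrist_force"])
cv2.imwrite("pics/w1.png",r["frame"][:,:,::-1]); print(proj(r,[[.476,-.186,.0965]]))
d=pickle.load(open("d0.pkl","rb"));S=d["scene"]
print([onz(S,u,0).round(3) for u in[(150,216),(200,262),(235,300)]])
E
```

```text
[[0.0, -0.0, 1.0], [-1.0, 0.0, 0.0], [-0.0, -1.0, -0.0]]
0 [-3.75447500e-01  2.32251494e-01  1.92202545e+00 -4.44089210e-16
  9.87315714e-01 -2.93513834e-03]
3.141592653589793 None
1.5667 [ 0.47742287 -0.18557846  0.20053862] [-3.73875970e-01  2.32575246e-01  1.92017602e+00  4.00865350e-04
  9.87294456e-01 -2.92901093e-03] [ 0.15346026 -0.31027999  0.17919516]
[[252.16169498 195.14464712]]
[array([0.326, 0.193, 0.   ]), array([0.327, 0.004, 0.   ]), array([ 0.318, -0.12 ,  0.   ])]
```

View pics/w1.png

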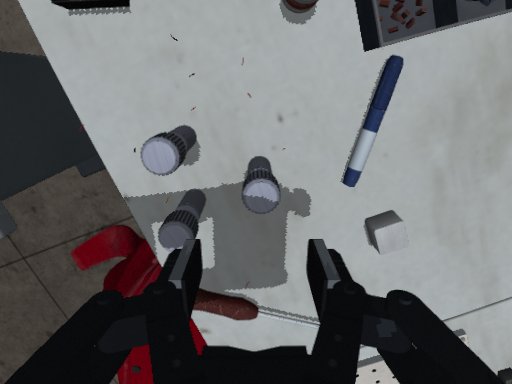

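The setter C is alone in the middle at (261,194), with A at (164,155) and B at (178,235) to its left. Next I refine the position of C.

```bash
python3 - <<'E'
from h import *
r=pickle.load(open("w1.pkl","rb"))
crop(r,140,120,180,140,4,"w1c")
print(onz(r,(261,196),.0965))
E
```

```text
[ 0.48231276 -0.18925171  0.0965    ]
```

View pics/w1c.png

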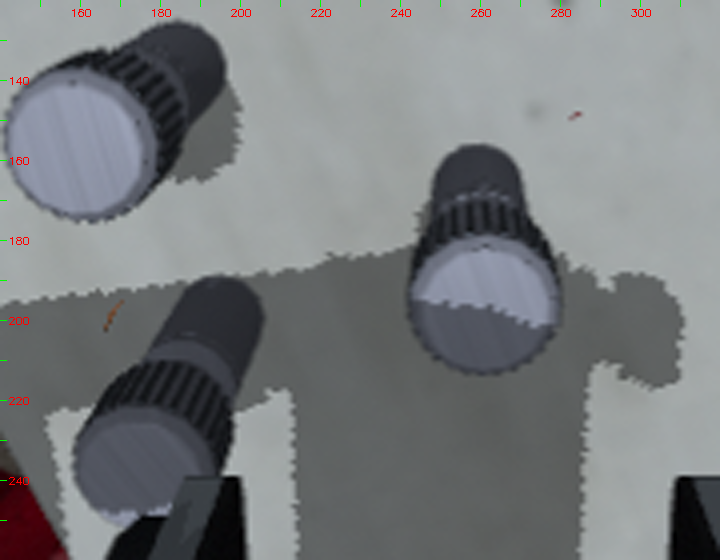

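```bash
python3 - <<'E'
from h import *
from workcell import bot, hand, kinematics, get_obs, vision
r=pickle.load(open("w1.pkl","rb"))
p=onz(r,(261.5,196.5),.0965);print(p,onz(r,(259.5,168),0))
az=-.375-.003
bot.servo_line([p[0],p[1],.17],quat(az),.15);bot.dwell(.2)
r=vision.read_camera("wrist");pickle.dump(r,open("w2.pkl","wb"));o=get_obs();print(o["time_s"],o["position"],o["wrist_force"])
print(proj(r,[p]))
crop(r,170,130,180,140,4,"w2c")
E
```

```text
[ 0.48253295 -0.18979654  0.0965    ] [ 0.4816723 -0.1926757  0.       ]
2.175 [ 0.482924   -0.18980346  0.17074812] [-0.49800204 -0.81359747  0.60426825]
[[252.87558263 209.40359392]]
```

View pics/w2c.png

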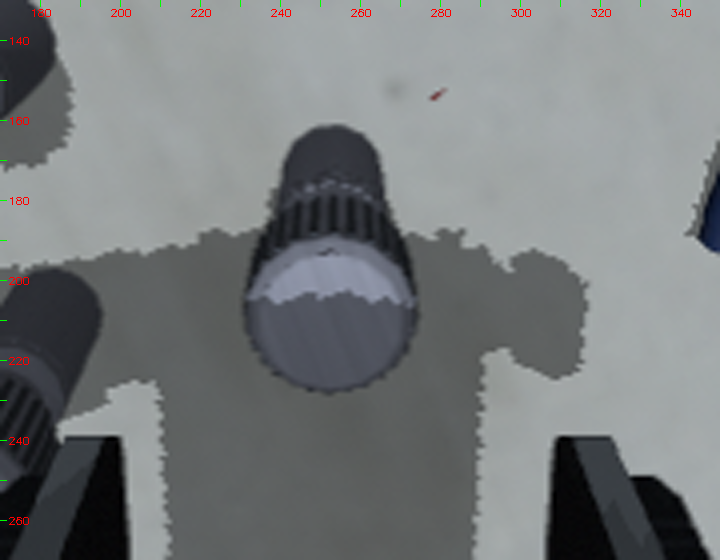

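```bash
python3 - <<'E'
from h import *
from workcell import bot, hand, kinematics, get_obs, vision
r=pickle.load(open("w2.pkl","rb"))
p=onz(r,(252.75,208.2),.0965);print(p)
q=quat(-.378)
bot.servo_line([p[0],p[1],.082],q,.12);bot.dwell(.1)
o=get_obs();print(o["position"],o["wrist_force"])
print(hand.move_gripper(.0,60)); o=get_obs();print(o["time_s"],o["gripper_width"],o["position"],o["wrist_force"],o["ft_torque"])
bot.servo_line([p[0],p[1],.20],q,.15);bot.dwell(.2)
o=get_obs();print(o["time_s"],o["gripper_width"],o["position"],o["wrist_force"],o["ft_torque"])
r=vision.read_camera("wrist");cv2.imwrite("pics/w3.png",r["frame"][:,:,::-1]);pickle.dump(r,open("w3.pkl","wb"))
r=vision.read_camera("side");crop(r,220,60,160,140,5,"d3");pickle.dump(r,open("d3.pkl","wb"))
E
```

```text
[ 0.48279152 -0.18890759  0.0965    ]
[ 0.48337423 -0.18914922  0.08279889] [ 0.17408063  0.33304513 -0.35893848]
False
3.5 0.030537947457875376 [ 0.48311527 -0.18900995  0.08279055] [-1.43417053  0.90470599  4.88194451] [0.09271582 0.27004701 0.00654327]
4.6333 0.030730686516517346 [ 0.48229614 -0.18871902  0.19903243] [ 0.34283912  0.66142411 -2.55577468] [ 0.04127199 -0.00303461 -0.02174265]
```

View pics/w3.png

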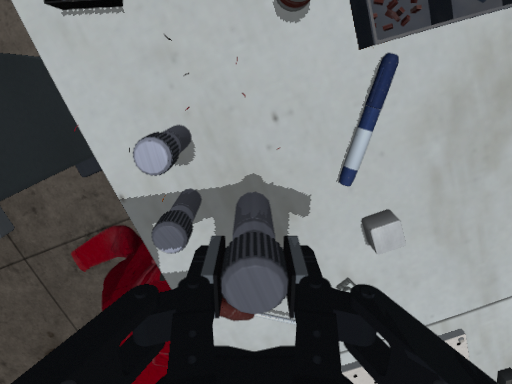

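View pics/d3.png

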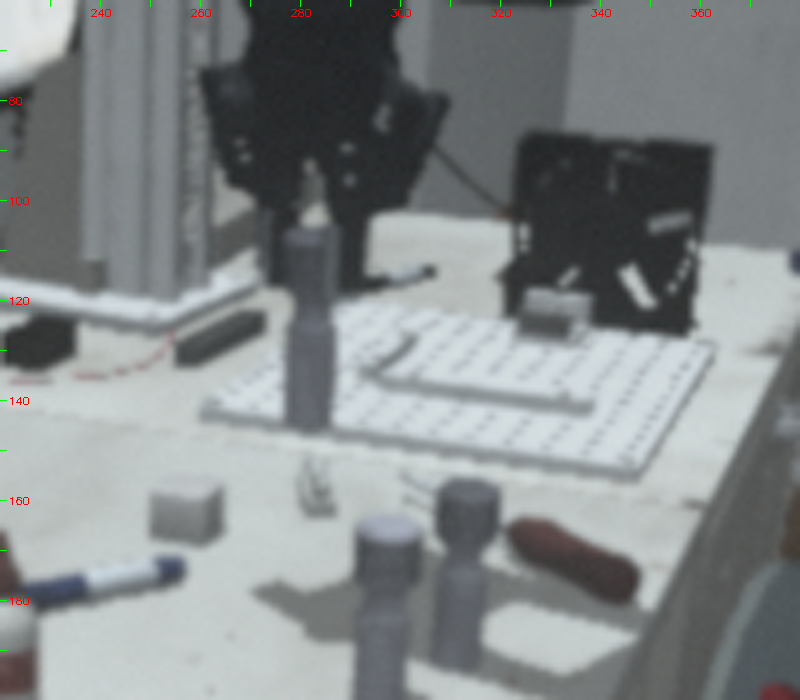

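The setter is gripped and hanging upright at side (282,120). Its sides look clear of everything else. Next I move above the stud and look with the wrist camera.

```bash
python3 - <<'E'
from h import *
from workcell import bot, hand, kinematics, get_obs, vision
o=get_obs();p=o["position"];w3=pickle.load(open("w3.pkl","rb"))
zf=p[2]-.0828
print("top",onz(w3,(254,286),zf+.0965)-p)
bot.servo_line([p[0],p[1],.24],quat(-.378),.2)
s=np.array([.467,.190,.24])
a=np.arctan2(s[1],s[0]);q=kinematics.solve_ik(s,quat(a));print(q)
bot.goto_joints(q);bot.dwell(.3)
o=get_obs();print(o["time_s"],o["position"],o["wrist_force"],o["gripper_width"])
r=vision.read_camera("wrist");cv2.imwrite("pics/w4.png",r["frame"][:,:,::-1]);pickle.dump((r,o),open("w4.pkl","wb"))
print(proj(r,[[.467,.19,.064]]))
crop(r,190,120,130,110,6,"w4c")
E
```

```text
top [0.00055994 0.00130309 0.0137    ]
[ 0.38342431  0.17355933  1.89611959  0.          1.07191373 -0.00297518]
6.8 [0.46725072 0.18940279 0.24000376] [-0.90591187 -0.51291593 -2.45489405] 0.030501232135644436
[[253.4031972  168.85826373]]
```

View pics/w4.png

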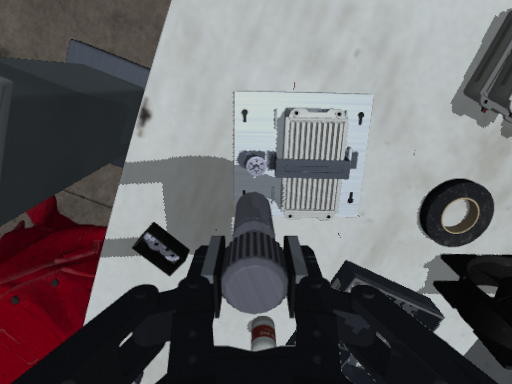

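View pics/w4c.png

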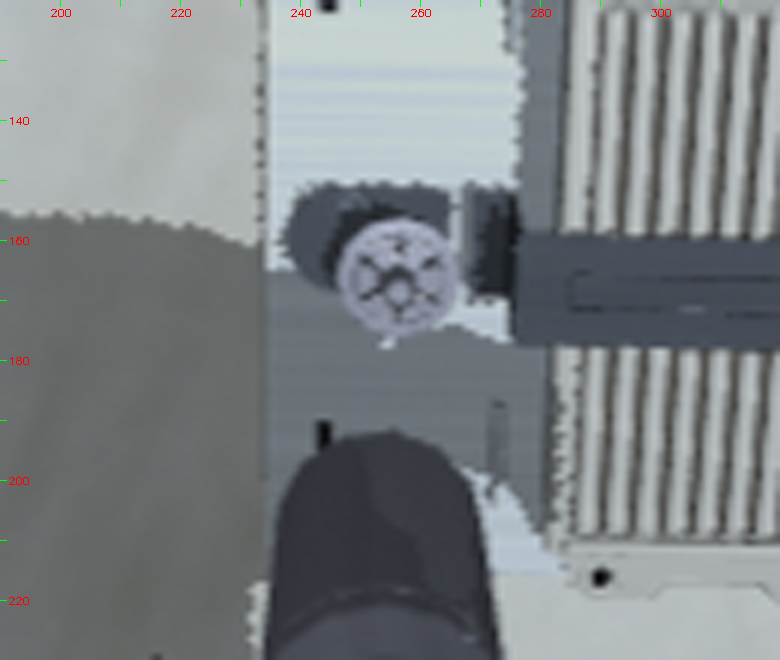

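```bash
python3 - <<'E'
from h import *
r,o=pickle.load(open("w4.pkl","rb"));p=o["position"]
print("nut",[onz(r,(256.5,166.3),z).round(4) for z in(.0526,.0576)],"tip",onz(r,(256.6,168),.064).round(4))
zf=p[2]-.0828;t=np.linspace(0,2*np.pi,361)
for off in(0,.001,.002):
  a=.383+np.pi/2;c=p[:2]+off*np.array([np.cos(a),np.sin(a)])
  uv=proj(r,np.c_[c[0]+.013*np.cos(t),c[1]+.013*np.sin(t),0*t+zf]);print(off,uv.min(0),uv[uv[:,1].argmin()],uv.max(0))
  uv=proj(r,np.c_[c[0]+.016*np.cos(t),c[1]+.016*np.sin(t),0*t+zf+.0965]);print("top",uv.min(0),uv.max(0))
crop(r,205,180,100,140,4,"w4d")
E
```

```text
nut [array([0.4702, 0.1909, 0.0526]), array([0.4696, 0.1921, 0.0576])] tip [0.4697 0.1921 0.064 ]
0 [235.51268999 187.26470995] [253.27708252 187.26470995] [271.03026156 220.19188339]
top [216.28640678 255.90223734] [289.58788639 316.53608272]
0.001 [235.48790994 185.94629167] [253.27884829 185.94629167] [271.05844744 218.97258394]
top [216.18838003 253.82342952] [289.68945917 314.80372299]
0.002 [235.46309433 184.62393767] [253.28062093 184.62393767] [271.08668205 217.74959041]
top [216.09000846 251.73274302] [289.79140703 313.06149731]
```

View pics/w4d.png

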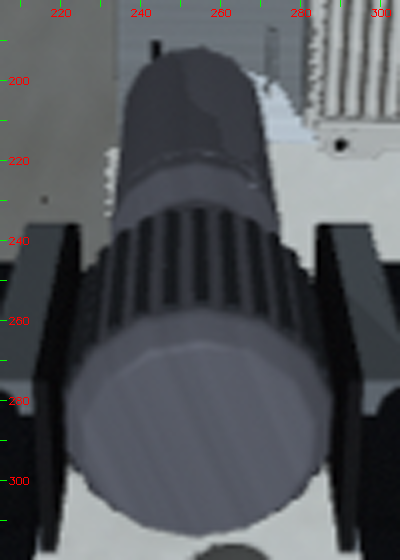

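```bash
python3 - <<'E'
from h import *
t=np.linspace(0,2*np.pi,361)
r=pickle.load(open("w2.pkl","rb"))
for R,z in((.013,0),(.0115,0),(.010,0)):
  uv=proj(r,np.c_[.4828+R*np.cos(t),-.1889+R*np.sin(t),0*t+z]);print("w2",R,uv.min(0),uv.max(0))
r=pickle.load(open("w3.pkl","rb"))
c=np.array([.4823,-.1887])
for R in(.013,.0115):
  uv=proj(r,np.c_[c[0]+R*np.cos(t),c[1]+R*np.sin(t),0*t+.1162]);print("w3",R,uv.min(0),uv.max(0))
crop(r,200,170,110,150,4,"w3c")
r=pickle.load(open("d3.pkl","rb"))
for z,R in((.1162,.013),(.1162+.068,.016),(.1162+.0965,.016)):
  uv=proj(r,np.c_[c[0]+R*np.cos(t),c[1]+R*np.sin(t),0*t+z]);print("d3",z,uv.min(0),uv.max(0))
E
```

```text
w2 0.013 [240.02337886 157.96824825] [265.93235722 182.91579213]
w2 0.0115 [241.51807135 159.44420814] [264.43777447 181.51280074]
w2 0.01 [243.01282022 160.91563094] [262.94313302 180.10541486]
w3 0.013 [236.05290456 187.68871233] [271.55351852 220.59041519]
w3 0.0115 [238.10086546 189.65737623] [269.50541011 218.76141728]
d3 0.1162 [274.16749389 143.60996737] [284.79197612 146.8755689 ]
d3 0.1842 [274.103121   116.32831509] [287.5478474  119.63112156]
d3 0.2127 [274.60383551 104.61626032] [288.20673279 107.59201777]
```

View pics/w3c.png

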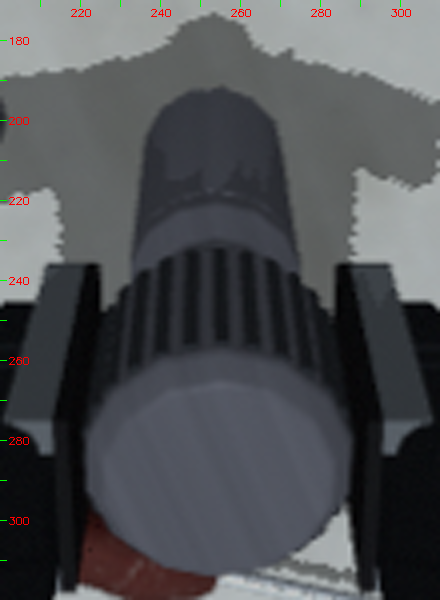

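Next I hover with the foot about 11 mm above the tip. I'll check alignment differentially there: scene for the perpendicular axis, side for the jaw axis.

```bash
python3 - <<'E'
from h import *
from workcell import bot, hand, kinematics, get_obs, vision
bot.servo_line([.4694,.1918,.160],quat(.383),.15);bot.dwell(.3)
o=get_obs();print(o["time_s"],o["position"],o["wrist_force"])
d={n:vision.read_camera(n) for n in("scene","side","wrist")};pickle.dump((d,o),open("d5.pkl","wb"))
crop(d["scene"],160,100,80,100,7,"s5");crop(d["side"],170,150,90,120,6,"d5");crop(d["wrist"],205,150,110,120,5,"w5")
E
```

```text
7.8333 [0.46977591 0.191936   0.16073825] [ 0.13874983 -0.15190682 -2.80641994]
```

View pics/s5.png

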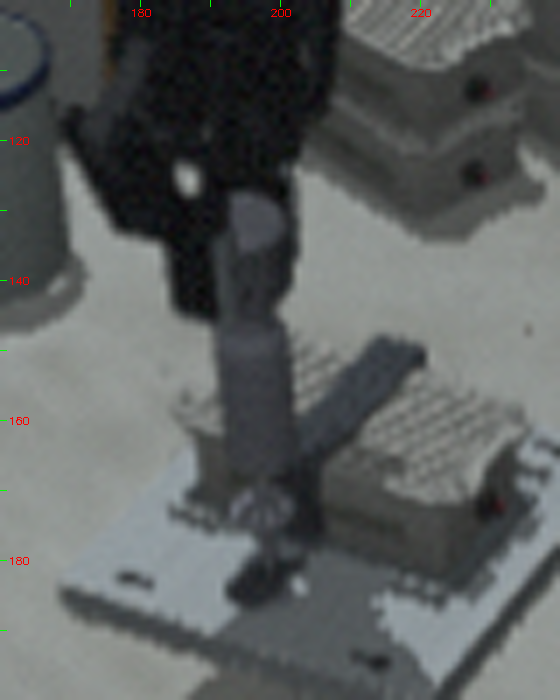

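View pics/d5.png

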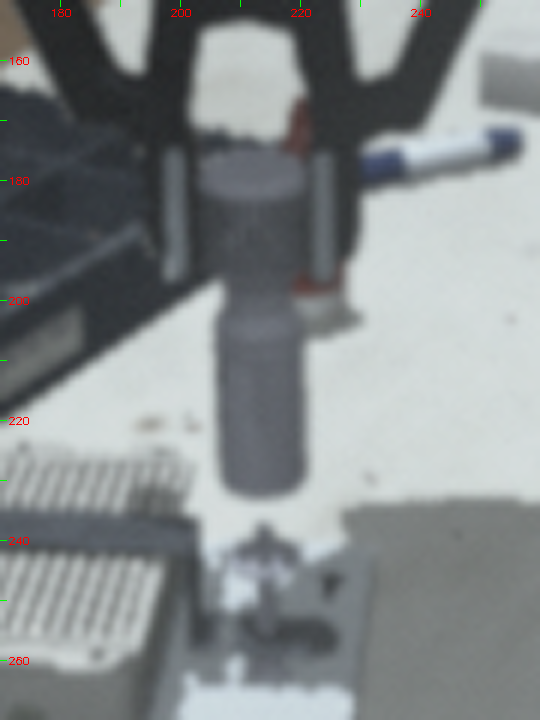

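View pics/w5.png

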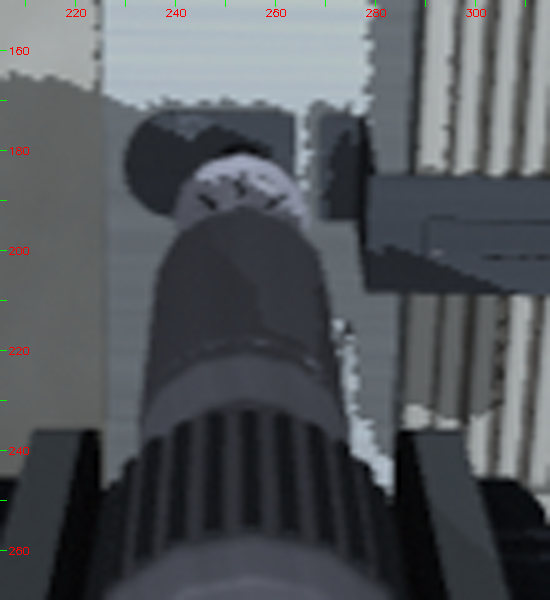

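Side shows the foot centred at 213.8 against the stud tip at 214.2. Scene shows 197.1 against the nut at 197.5. That puts the setter within about 1 mm on both axes, with the bore allowing ±3.5 mm. The next step is a guarded descent.

```bash
python3 - <<'E'
from h import *
from workcell import bot, hand, kinematics, get_obs, vision
q=quat(.383);X,Y=.4694,.1918
hand.move_gripper(0,90);bot.dwell(.1)
o=get_obs();f0=o["wrist_force"];print(o["time_s"],f0,o["position"])
z=.160;log=[]
while z>.134:
    z-=.003 if z>.143 else .001
    bot.servo_line([X,Y,z],q,.03)
    o=get_obs();f=o["wrist_force"]-f0;log.append((o["time_s"],z,o["position"][2],*f))
    if np.linalg.norm(f)>4:break
for l in log:print(np.round(l,4))
E
```

```text
8.3 [-0.28808071  0.50436077 -2.06676509] [0.46942482 0.19181099 0.16001223]
[ 8.55    0.157   0.1567 -0.3368 -0.4996  0.6908]
[ 8.8     0.154   0.1537 -0.3085  0.2252 -0.4591]
[ 9.05    0.151   0.1508  0.363   0.3557 -0.4503]
[ 9.300e+00  1.480e-01  1.478e-01  9.040e-02 -6.068e-01  1.900e-03]
[ 9.550e+00  1.450e-01  1.448e-01  8.400e-03 -2.048e-01  2.017e-01]
[ 9.8     0.142   0.1418  0.6053 -1.0482 -0.3083]
[10.05    0.141   0.141  -0.663   0.0271 -0.0924]
[10.3     0.14    0.1399  0.0739  0.4625 -0.521 ]
[10.55    0.139   0.1389 -0.0725 -0.6441 -0.3069]
[10.8     0.138   0.1381 -0.3492 -1.3013  3.8987]
```

```bash
cat > press.py <<'E'
from h import *
from workcell import bot, hand, kinematics, get_obs, vision
q=quat(.383);X,Y=.4694,.1918
f0=np.array([-.3,.3,-2.3])
z=.138;log=[];zs=z
while z>.105:
    last=log[-1][5] if log else 0
    dz=.002 if z>.129 else .001
    if last>9: dz=.0005
    z-=dz
    bot.servo_line([X,Y,z],q,.03)
    o=get_obs();f=o["wrist_force"]-f0;log.append((o["time_s"],z,o["position"][2],*f,o["gripper_width"]))
    if f[2]>14 or np.hypot(f[0],f[1])>8:break
    if o["time_s"]>27: break
for l in log:print(np.round(l,4).tolist())
E
python3 press.py
```

```text
[11.05, 0.136, 0.136, -0.4823, -1.059, 4.4576, 0.0298]
[11.3, 0.134, 0.1339, -0.6211, 0.1675, 2.8893, 0.0296]
[11.55, 0.132, 0.1318, 0.0617, -1.0294, 3.2496, 0.03]
[11.8, 0.13, 0.1298, 0.2057, -1.2197, 2.4715, 0.0295]
[12.05, 0.128, 0.1279, 0.2801, 0.7578, 1.5708, 0.0297]
[12.3, 0.127, 0.1269, 1.0711, -0.2507, 4.2601, 0.0299]
[12.55, 0.126, 0.126, -0.531, 0.067, 5.0089, 0.0297]
[12.8, 0.125, 0.125, 0.4475, -0.3379, 5.2818, 0.0301]
[13.05, 0.124, 0.1239, 0.9256, 0.5047, 5.2321, 0.0298]
[13.3, 0.123, 0.1229, 0.4366, -0.5711, 5.5381, 0.0299]
[13.55, 0.122, 0.122, 1.4789, 0.8467, 6.152, 0.0301]
[13.8, 0.121, 0.1209, 0.7683, 0.0782, 4.5747, 0.0298]
[14.05, 0.12, 0.1199, 0.8429, 0.7096, 4.3628, 0.0299]
[14.3, 0.119, 0.1189, -0.2144, 0.2641, 5.1661, 0.0303]
[14.55, 0.118, 0.1179, 0.6372, 0.0148, 5.1917, 0.0297]
[14.8, 0.117, 0.1169, 0.7432, 0.2618, 3.8915, 0.0296]
[15.05, 0.116, 0.1159, 1.5193, -0.48, 4.9526, 0.0299]
[15.3, 0.115, 0.1149, 1.0158, -0.8063, 5.4263, 0.0293]
[15.55, 0.114, 0.1139, 1.3417, -0.5519, 4.5403, 0.0297]
[15.8, 0.113, 0.113, 1.2062, -0.4241, 6.4675, 0.0302]
[16.05, 0.112, 0.1121, 0.3532, -1.1844, 8.856, 0.0299]
[16.3, 0.111, 0.1112, -0.1903, -0.4348, 9.1197, 0.03]
[16.55, 0.1105, 0.1108, -0.2057, 0.1004, 11.4814, 0.0297]
[16.8, 0.11, 0.1103, -0.6323, -1.5552, 11.0279, 0.0301]
[17.05, 0.1095, 0.1099, -1.6395, -0.3439, 12.391, 0.0299]
[17.3, 0.109, 0.1096, -1.6986, -1.6411, 15.4231, 0.0301]
```

```bash
cat > p2.py <<'E'
from h import *
from workcell import bot, hand, kinematics, get_obs, vision
q=quat(.383);X,Y=.4694,.1918
f0=np.array([-.3,.3,-2.3])
def rd():
    L=[]
    for _ in range(3):
        bot.dwell(.04);o=get_obs();L.append((o["position"][2],*(o["wrist_force"]-f0)))
    print(o["time_s"],np.mean(L,0).round(4).tolist());return np.mean(L,0)
m=rd();z=.109
while m[3]<16.5 and z>.1076:
    z-=.00015;bot.servo_line([X,Y,z],q,.03);m=rd()
E
python3 p2.py
```

```text
17.425 [0.1096, -2.0263, -1.2102, 15.6225]
17.8 [0.1096, -1.944, -1.7166, 16.7552]
```

The nut came up hard: the position stayed at 0.1096 while the force rose to 16.8 N. Now I lift straight off and check the placing spot.

```bash
python3 - <<'E'
from h import *
from workcell import bot, hand, kinematics, get_obs, vision
d=pickle.load(open("d0.pkl","rb"));S=d["scene"]
print("bin",onz(S,(275,185),0),"box",onz(S,(218,243),0))
q=quat(.383)
bot.servo_line([.4694,.1918,.175],q,.12)
o=get_obs();print(o["time_s"],o["wrist_force"],o["gripper_width"])
bot.servo_line([.548,.094,.175],quat(np.arctan2(.094,.548)),.2);bot.dwell(.2)
o=get_obs();print(o["time_s"],o["position"],o["wrist_force"])
d={n:vision.read_camera(n) for n in("scene","side","wrist")};pickle.dump(d,open("d6.pkl","wb"))
im=d["scene"]["frame"].copy()
t=np.linspace(0,6.28,40);uv=proj(d["scene"],np.c_[.548+.02*np.cos(t),.094+.02*np.sin(t),0*t])
cv2.polylines(im,[uv.astype(int)],True,(0,255,0));d["scene"]["frame"]=im
crop(d["scene"],150,80,160,150,5,"s6");crop(d["side"],110,140,150,160,5,"d6")
cv2.imwrite("pics/w6.png",d["wrist"]["frame"][:,:,::-1])
E
```

```text
bin [0.61788695 0.07471891 0.        ] box [0.38945838 0.01973494 0.        ]
18.5 [-0.30926554 -0.04716252 -3.08510268] 0.029592554679024365
19.475 [0.54730281 0.09488305 0.17496402] [ 0.22319029  0.37993532 -0.65691201]
```

View pics/s6.png

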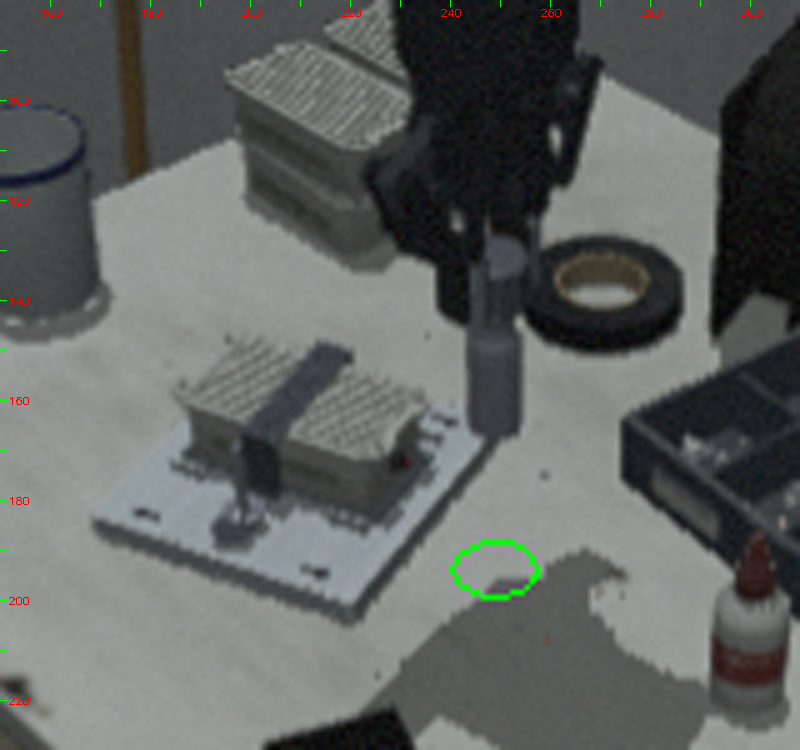

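View pics/d6.png

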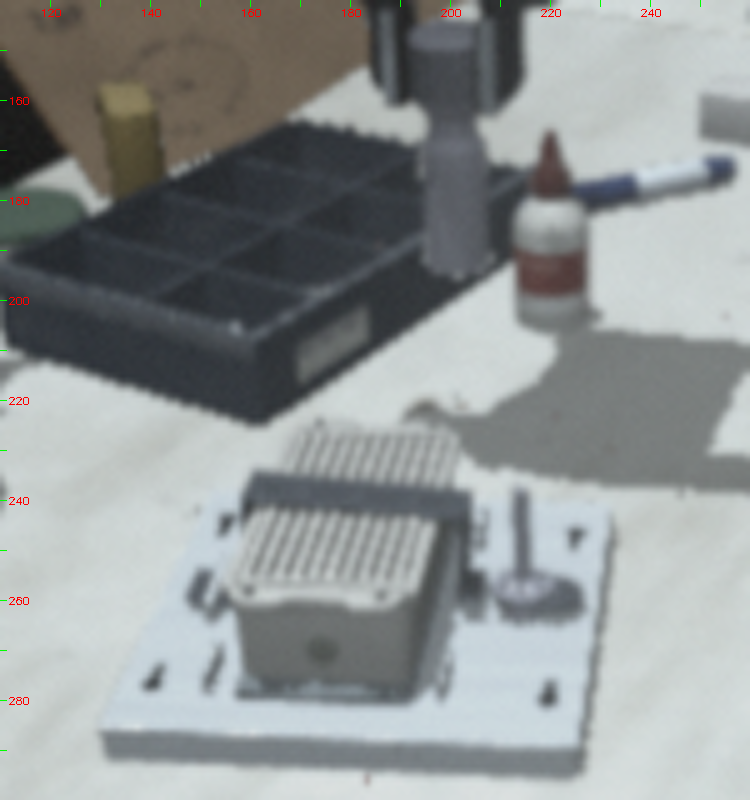

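View pics/w6.png

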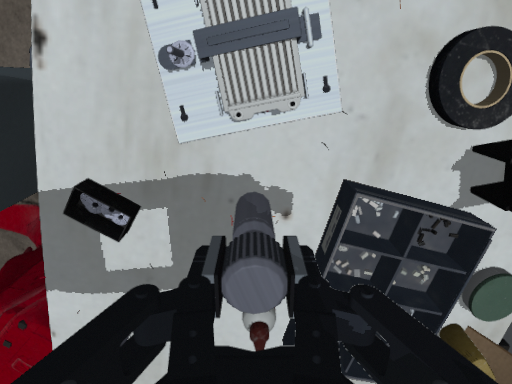

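The nut now lies on the strap's ear at side (213,258) with the bare stud above it. The spot at scene (249,193) is free, so I place the setter there.

```bash
python3 - <<'E'
from h import *
from workcell import bot, hand, kinematics, get_obs, vision
X,Y=.548,.094;q=quat(np.arctan2(Y,X))
bot.servo_line([X,Y,.088],q,.08);bot.dwell(.15)
f0=np.mean([get_obs()["wrist_force"][2]]);z=.088
while z>.079:
    z-=.001 if z>.0845 else .0005
    bot.servo_line([X,Y,z],q,.03);o=get_obs();f=o["wrist_force"][2]-f0
    if f>3:break
print(o["time_s"],z,o["position"],f)
hand.move_gripper(.05);bot.dwell(.2);o=get_obs();print(o["time_s"],o["gripper_width"],o["wrist_force"])
bot.servo_line([X,Y,.20],q,.12);bot.dwell(.1)
o=get_obs();print(o["time_s"],o["wrist_force"])
d={n:vision.read_camera(n) for n in("scene","side","wrist")};pickle.dump(d,open("d7.pkl","wb"))
crop(d["scene"],150,80,160,150,5,"s7");crop(d["side"],110,140,150,160,5,"d7")
cv2.imwrite("pics/w7.png",d["wrist"]["frame"][:,:,::-1])
E
```

```text
22.7583 0.08249999999999999 [0.54812294 0.09401874 0.08294447] 6.347065748529813
23.2917 0.050092711520753314 [ 0.02008805 -0.5647827   1.10791873]
24.5167 [-1.14093891  0.44014535 -0.51661783]
```

View pics/s7.png

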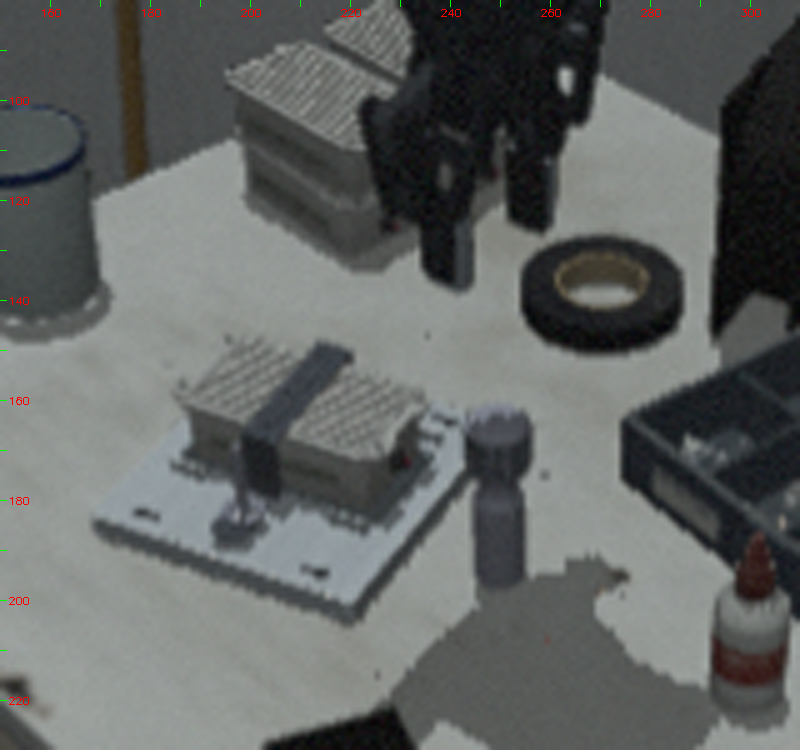

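View pics/d7.png

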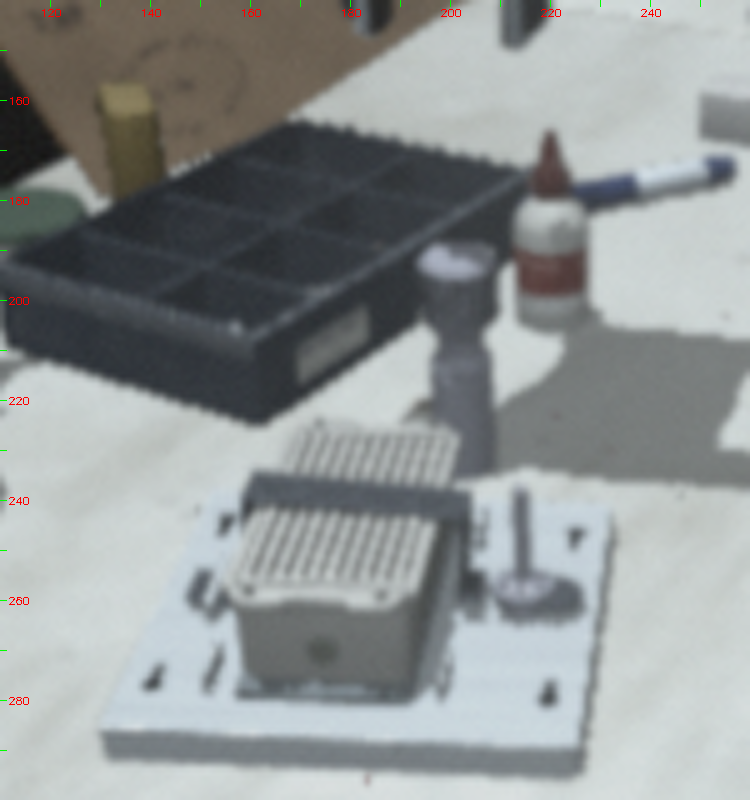

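The setter stands upright beside the tray at scene (249,180). The nut is on the ear, the bottle is still standing at (300,210), and the gripper is clear. I'm handing in.

```bash
python3 -c "
from workcell import hand_in
print(hand_in())"
```

```text
the job is handed in; nothing more can be done
None
```

The push nut is pressed down hard on the strap's ear, and the job is handed in, with no verdict reported.

- **Setter:** I used the one farthest from the base, about 0.51 m away against about 0.44 m for the other two.
- **Pressing:** The nut slid down at about 5 N by the wrist sensor, a little under the 7 to 8 N given. The push then rose through the liner over about 3 mm and came up hard. At the end the force went from 15.6 to 16.8 N with no further movement, and I stopped there.
- **Placing:** I lifted the tool straight off, stood it on the bench beside the tray's -y edge and released it.
- **Last checks:** The scene and side pictures show the nut on the ear with the stud bare above it. The setter stands upright, the glue bottle has not moved, and the gripper is clear. The last clock reading, just before the final pictures, was 24.5 s.
- **Disagreement:** The cameras differed by several millimetres on absolute positions (up to about 15 mm for the setter). I therefore aligned the tool to the stud by comparing the two within the same picture.

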